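Spin the dye carousel and brake it at the index block

ROBOT

A 6-joint arm with a two-finger parallel gripper is mounted at the origin on the work surface. World frame = base frame: x ahead of the robot, y to its left, z up, the work surface at z = 0. Lengths are in m, angles in degrees, forces in N, time in s.
With the tool pointing down it reaches from about 0.25 to 0.725 m from the base axis. Payload 9.7 kg.
Tool frame: the origin (TCP) lies between the finger pads; the fingertips stand 11 mm ahead of it and the grasp point (between the pads) lies 8 mm behind it; y points along the fingers, x is the direction in which the jaws open and shut, and the axes are right-handed (so a half turn about y gives the same grasp; the last joint's range is limited). The gripper opens to 85 mm and grips with 20 to 120 N. Pads are 22 mm wide; open, the fingers measure 114 mm over their backs; the gripper's body (76 mm by 85 mm) begins 54 mm behind the grasp point. The pads swing forward as they close: fully open they stand 13 mm farther back than shut.
Start: joints at [74.828, 4.979, 10.078, 95.1, 0, 90], TCP at [0.144, 0.531, 0.209] pointing down, gripper open.
Joint ranges: [-179.16, 179.16], [-48.56, 103.87], [-65.8, 70.77], [-126.05, 130.52], [-82.76, 87.17], [-180, 180]. Speed limits (degrees/s): [127.2, 127.2, 147.25, 180, 180, 180].

INTERFACE

Orientations are given as [roll, pitch, yaw] about the fixed x, y, z axes, in that order (R = Rz(yaw) Ry(pitch) Rx(roll)).
In Python, from workcell import bot, vision gives the robot as it stands. The module is installed in compiled form; this text tells all that it offers.
- The arm moves only by the shell command python3 -m crank 'ROWS' [OPENING] [FORCE]. ROWS is text: rows parted by semicolons, each of 6 numbers parted by spaces: the shift along the tool's x, y, z in m, then the turn, a rotation vector about the tool's x, y, z in rad. A call has 1 to 8 rows; each row is the pose to reach, as a shift and turn from the pose commanded when the call began, along the tool's axes at that moment; what a row does not reach only later rows make up. A row lasts 1/10 s, in which the tool goes at most 50 mm and 8.59 degrees, less where a joint would pass 70% of its speed; a pose out of reach is approached as far as the arm can. A call with a gripper value outside its range is refused whole. OPENING is the gripper's target within -1 to 1 (shut at 1, half-way at 0, fully open at -1), set as the call begins (- or left out, the last holds). The fingers move at their own pace and stop on an object; FORCE is the grip in N (left out, the last holds). Time passes only in rows, so rows that repeat a pose let the fingers close. It gives the time, the measured TCP pose, the force and the opening at its end, in the units of the state.
- bot.get_obs(): the state, without advancing time (a new reading comes with each control period).
- vision.camera(name): name is "side" or "top"; returns the picture (480x640x3 uint8, red, green, blue); there is no depth.
- vision.get_calibration(name): a dict with "fx", "fy", "cx", "cy" (pixels), "rvec" (rotation vector, rad) and "tvec" (3), from world to camera coordinates, as OpenCV has them. Camera axes: x right, y down, z forward; pixel columns grow to the right and rows downward; lengths in m; the calibration is good to about 2 mm. A picture is of the moment at which its call begins. get_calibration takes no time and is no camera call.
- bot.job_done(): hands the job in, once; it reports no verdict.
The state is a dict: "time": time; "q": joint angles; "qd": joint speeds; "joint_efforts": joint torques, N m; "ee_pos": TCP position; "tcp_rot": TCP orientation; "wrist_force": force on the tool from outside, world axes, zero at the start; "torque": the same for the moment, N m; "opening": finger opening in m.
Only numpy, scipy, OpenCV 4.12 (cv2) and the standard library are available. Lean on these libraries where they do the work, as an engineer would, in place of code of your own. Each camera call takes 0.05 s, during which the arm holds its last target. There are 200 camera calls.

TASK

Flick the sample carousel with a fingertip (its upright post gives purchase) so that the wheel spins briskly on its own, and let the post go past the steel index block at least once while nothing touches the wheel. Then, as the post comes round freely towards the block again, brake the wheel with a fingertip so that it stops with the post and its groove pointing at the block, within the block's width; keep the finger on it for a moment, then lift clear. Do not lift the wheel, and leave the loose things around it where they are.

Things in the scene. Friction and masses are not known exactly. Their poses are not given: they have to be found in the camera images.
- carousel: the carousel's fixed foot, origin on the table under the vertical axle, z up; the index block is on its +x side. Above it turns the wheel: a flat grey metal disc, radius 125 mm, 14 mm thick, top face 50 mm above the table. The disc's top is bare and flat from 90 mm out to the rim. It weighs 0.75 to 1.3 kg and could be lifted off its axle, which is not wanted.
- wheel (a joint): wheel angle in rad, no limits, grows anticlockwise seen from above, over full turns; at every multiple of 2 pi the post points at the index block. Turns freely either way; its speed decays with a time constant of 6 to 12 s plus a slight drag (about 0.05 rad/s2); at rest it stays put. A light fingertip press (about 5 N) on the disc's top stops it in under 0.1 s.
- post_top (a point): centre of the top of the post, the only one: black, 12 mm diameter, standing 32 mm above the disc's top face, top 82 mm above the table, 80 mm from the axle; turns with the wheel
- mark (a point): outer end of the dark groove, on the rim at the disc's top face, 125 mm from the axle, on the same radius as the post; turns with the wheel
- axle (a point): point on the axle at the disc's top face, 50 mm above the table. Around it on the disc: a black hub knob (radius 12 mm, 30 mm tall) and six capped vials fixed to the disc (radius 11 mm, 42 mm tall, centres 40 mm from the axle)
- index (a point): top inner edge of the index block, in its middle: a steel block 50 mm wide, 35 mm deep outwards, 52 mm tall, 10 mm outside the rim, 135 mm from the axle
- dye_near: loose square dye bottle with a white cap, 44 x 44 mm, 91 mm tall, origin under its centre; a bystander, about 210 mm from the axle beside the index block
- beaker_near: loose small clear beaker, radius 24 mm, 60 mm tall, origin under its centre; a bystander on the other side of the index block, about 210 mm from the axle
- dye_row0: loose square dye bottle with a white cap, 44 x 44 mm, 91 mm tall, origin under its centre; a bystander
- dye_row1: loose square dye bottle with a white cap, 44 x 44 mm, 91 mm tall, origin under its centre; a bystander
- dye_row2: loose square dye bottle with a white cap, 44 x 44 mm, 91 mm tall, origin under its centre; a bystander
- steel_cup: loose steel cup, radius 42 mm, 90 mm tall, origin under its centre; a bystander
- pipette: loose pipette lying on the table along its x axis, about 200 mm long, 30 mm across its black end, 16 mm high, origin under its middle; a bystander

How it is judged:
By the outcome, as a careful person would: the job done as asked, in the order asked, and still so for the second after the job is handed in, with the robot touching nothing.
It also fails if it takes over 64 s, if anything falls off the work surface, if the arm or the gripper's body presses on something with over 40 N, if the wrist force passes 120 N, or if a joint passes its speed limit or range.

## Working session

There is one attempt and no reset: what is moved stays moved. The work goes in short steps, Python scripts to look and compute and a shell command to move; the robot and the scene stay as the last step left them, time stands still between calls to the robot, and variables do not carry over. Pictures are saved under pics/ and viewed, about 8 in all and at most 12, crops included, and the job is handed in when it is done.

```bash
mkdir -p pics; python3 - <<'E'
from workcell import bot, vision
import cv2
o=bot.get_obs(); print({k:o[k] for k in("time","ee_pos","tcp_rot","opening","wrist_force")})
for n in("side","top"):
    im=vision.camera(n); cv2.imwrite(f"pics/{n}0.png",im[:,:,::-1]); print(n,vision.get_calibration(n))
E
```

```text
{'time': 0.0, 'ee_pos': array([0.14388813, 0.53056224, 0.20849596]), 'tcp_rot': array([-9.00014109e+01,  7.61046373e-02,  7.48284358e+01]), 'opening': 0.08555152264781643, 'wrist_force': array([ 0.46174775, -0.36834353,  0.94519297])}
side {'fx': 476.23678541233807, 'fy': 476.23678541233807, 'cx': 319.2012431525117, 'cy': 239.76164100138857, 'rvec': array([ 2.27797339, -0.37571494,  0.17199954]), 'tvec': array([-0.4864949 ,  0.19318781,  1.07866475])}
top {'fx': 545.0376887863929, 'fy': 545.0376887863929, 'cx': 331.68003610292055, 'cy': 228.48250120587602, 'rvec': array([ 2.20108822, -2.15273696,  0.10061411]), 'tvec': array([0.00457276, 0.52598016, 1.4095867 ])}
```

View pics/top0.png

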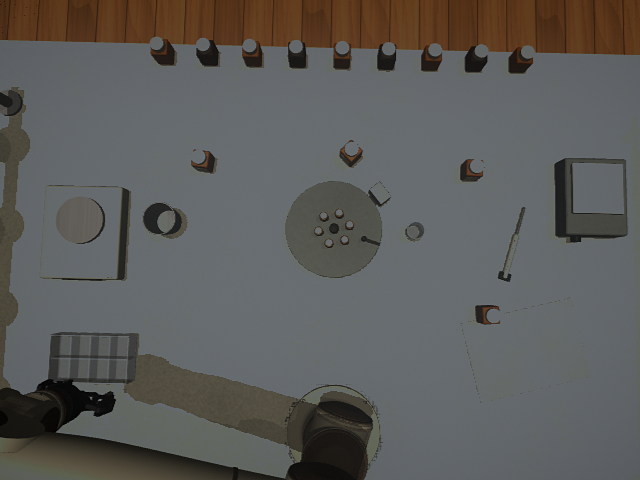

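View pics/side0.png

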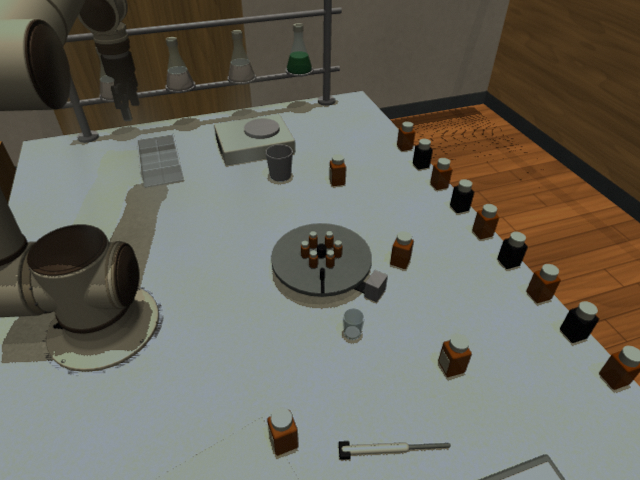

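The top view shows the disc centred near (334,229), the post at (364,239) with the groove running to (379,243), and the block at (380,193). In the side view the disc is near (321,258), the post top near (322,270) and the block at (375,285). Next I'll zoom both views and project candidate points.

```bash
cat > h.py <<'E'
import cv2, numpy as np
from workcell import bot, vision
C={n:vision.get_calibration(n) for n in("side","top")}
def P(n):
    c=C[n]; R=cv2.Rodrigues(c["rvec"])[0]; K=np.array([[c["fx"],0,c["cx"]],[0,c["fy"],c["cy"]],[0,0,1]])
    return K,R,c["tvec"]
def plane(n,uv,z):
    K,R,t=P(n); d=R.T@np.linalg.inv(K)@np.array([*uv,1.]); o=-R.T@t
    return o+d*(z-o[2])/d[2]
def tri(us,ut):
    M=[np.c_[R,t] for K,R,t in (P("side"),P("top"))]
    X=cv2.triangulatePoints(P("side")[0]@M[0],P("top")[0]@M[1],np.array(us,float).reshape(2,1),np.array(ut,float).reshape(2,1)).ravel()
    return X[:3]/X[3]
def proj(n,X):
    c=C[n]; return cv2.projectPoints(np.atleast_2d(np.array(X,float)),c["rvec"],c["tvec"],P(n)[0],None)[0].reshape(-1,2)
E
python3 - <<'E'
from h import *
print("axle top",plane("top",(334,229),.05)," knobside tri",tri((321.5,247),(334,229)))
print("block", plane("top",(380,193),.052), tri((377,277),(380,193)))
a=cv2.imread("pics/side0.png")[215:315,255:405]; b=cv2.imread("pics/top0.png")[135:285,275:425]
a=cv2.resize(a,(750,500),interpolation=cv2.INTER_CUBIC); cv2.imwrite("pics/cs.png",a)
cv2.imwrite("pics/ct.png",cv2.resize(b,(600,600),interpolation=cv2.INTER_CUBIC))
E
```

```text
axle top [0.52216699 0.01029001 0.05      ]  knobside tri [0.52108776 0.01010181 0.07776209]
block [ 0.61834842 -0.10691602  0.052     ] [ 0.6188475  -0.10693896  0.05579549]
```

View pics/cs.png

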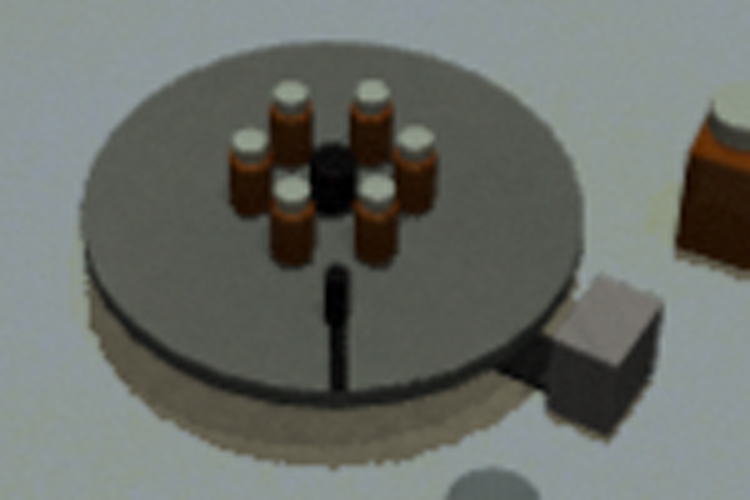

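View pics/ct.png

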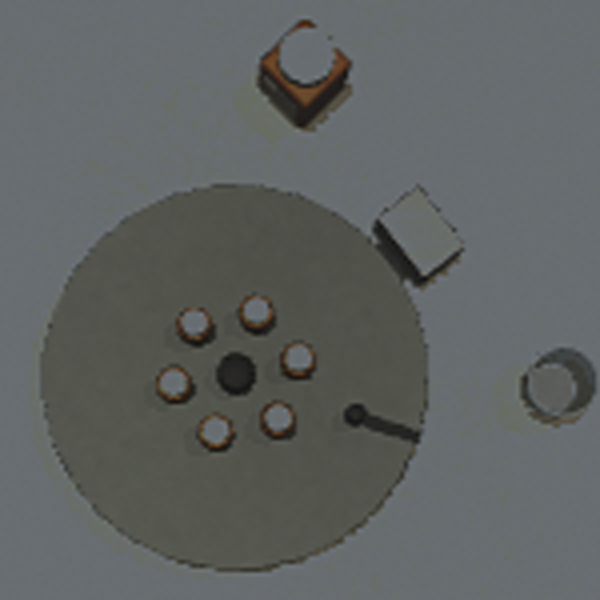

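```bash
python3 - <<'E'
from h import *
S=lambda x,y:(255+(x+.5)/5-.5,215+(y+.5)/5-.5); T=lambda x,y:(275+(x+.5)/4-.5,135+(y+.5)/4-.5)
ax=plane("top",T(234.5,378),.05); kn=tri(S(333,152),T(236,372)); po=tri(S(337,270),T(356,414)); mk=tri(S(339,388),T(419,438))
cs=[tri(S(*a),T(*b)) for a,b in(((603,275),(378,222)),((552,332),(425,275)),((662,303),(420,187)),((611,365),(463,240)))]
print("axle",ax,"knob",kn,"post",po,"mark",mk); print("block",np.round(cs,4))
bt=np.mean(cs,0); print("bt",bt)
for n,p in(("post",po),("mark",mk),("block",bt),("in",(cs[0]+cs[1])/2)):
    for c in (ax,kn): d=p-c; print(n,np.hypot(*d[:2]),np.degrees(np.arctan2(d[1],d[0])))
for n,z,t in(("dye",.091,(307,55)),("beaker",.06,(566,380))): print(n,plane("top",T(*t),z))
E
```

```text
axle [0.52179994 0.01221781 0.05      ] knob [0.52271108 0.01151258 0.0829474 ] post [ 0.49813717 -0.06462968  0.08245697] mark [ 0.48535563 -0.10719665  0.0510639 ]
block [[ 0.6267 -0.0791  0.051 ]
 [ 0.5902 -0.1091  0.0546]
 [ 0.6484 -0.1054  0.051 ]
 [ 0.6125 -0.1333  0.0498]]
bt [ 0.61944479 -0.10671782  0.051582  ]
post 0.08040810572787628 -107.11456932104755
post 0.08000950584913667 -107.886798844338
mark 0.12485192356200255 -106.97175937180737
mark 0.12444803336537633 -107.46776117744018
block 0.1538837303720849 -50.614380427182084
block 0.1527607271470551 -50.710668362195086
in 0.13715326504683964 -50.81893607648042
in 0.13603121966748605 -50.92875412985026
dye [ 0.72496213 -0.02910679  0.091     ]
beaker [ 0.52438219 -0.2001407   0.06      ]
```

Both views agree: the axle is at (0.522, 0.012), the index direction is -50.7°, and the post is at -107.4° with r = 80 mm and top z = 82 mm. I'll go above the far-left brake spot, at r = 108 mm and +90°, and probe the contact height there first.

```bash
cat >> h.py <<'E'
from scipy.spatial.transform import Rotation as Ro
def go(*tg):
    o=bot.get_obs(); R=Ro.from_euler("xyz",o["tcp_rot"],degrees=True); p=np.array(o["ee_pos"])
    for x,y,z,yaw in tg:
        d=R.inv().apply(np.array([x,y,z])-p); rv=(R.inv()*Ro.from_euler("xyz",[-90,0,yaw],degrees=True)).as_rotvec()
        print("row",np.round(d,4),np.round(rv,4))
E
python3 - <<'E'
from h import *
go((.522,.120,.18,8),(.333,.326,.2,41))
print({n:np.round(-P(n)[1].T@P(n)[2],3) for n in C})
E
```

```text
row [-0.2973  0.0289 -0.4724] [ 7.0000e-04  1.1664e+00 -1.1000e-03]
row [-0.148   0.0087 -0.2361] [ 4.000e-04  5.904e-01 -1.200e-03]
{'side': array([ 0.241, -0.793,  0.866]), 'top': array([0.398, 0.019, 1.451])}
```

```bash
python3 -m crank '-0.297 0.028 -0.472 0 1.166 0;-0.297 0.028 -0.472 0 1.166 0;-0.297 0.028 -0.472 0 1.166 0;-0.297 0.028 -0.472 0 1.166 0;-0.297 0.028 -0.472 0 1.166 0;-0.297 0.028 -0.472 0 1.166 0;-0.297 0.028 -0.472 0 1.166 0;-0.297 0.028 -0.472 0 1.166 0' 1 40
python3 - <<'E'
from h import *
go((.522,.120,.10,8))
E
```

```text
time: 0.9
ee_pos: [0.4155, 0.2351, 0.1889]
tcp_rot: [-90.0, -0.0, 7.7]
wrist_force: [0.8, 1.2, -0.2]
opening: -0.0001
row [ 0.0901  0.0889 -0.1283] [-0.     -0.0056  0.    ]
```

```bash
python3 -m crank '0.09 0.04 -0.128 0 0 0;0.09 0.04 -0.128 0 0 0;0.09 0.06 -0.128 0 0 0;0.09 0.089 -0.128 0 0 0;0.09 0.105 -0.128 0 0 0;0.09 0.114 -0.128 0 0 0;0.09 0.114 -0.128 0 0 0;0.09 0.114 -0.128 0 0 0' 
python3 - <<'E'
from h import *
im=vision.camera("side"); cv2.imwrite("pics/s1.png",cv2.resize(im[180:330,220:420,::-1],(800,600)))
print(bot.get_obs()["ee_pos"],bot.get_obs()["wrist_force"])
E
```

```text
time: 1.7
ee_pos: [0.5218, 0.1233, 0.0762]
tcp_rot: [-90.0, -0.1, 8.1]
wrist_force: [0.2, -0.1, 1.3]
opening: 0.0004
[0.52202767 0.12339658 0.07655379] [0.16419878 0.85514249 0.73289317]
```

View pics/s1.png

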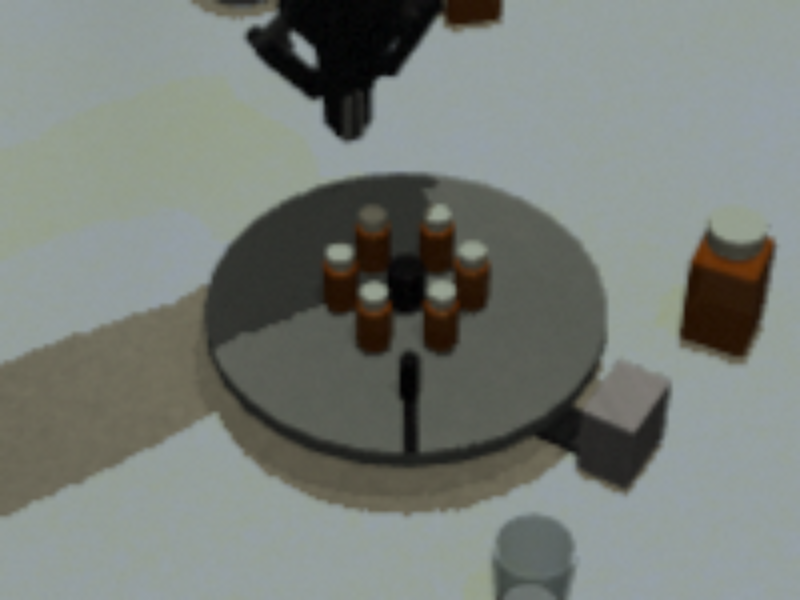

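The fingertip appears at crop (348,135), which is px (307,214). That looks farther out than the rim, so I'll check it against the projection.

```bash
python3 - <<'E'
from h import *
for z in(.065,.0765,.09,.12): print(z,proj("side",[.522,.1234,z]))
print(plane("side",(307,213),.065), proj("side",[.522,.120,.05]),proj("side",[.522,.1368,.05]))
im=vision.camera("top"); cv2.imwrite("pics/t1.png",cv2.resize(im[135:285,275:425,::-1],(600,600)))
E
```

```text
0.065 [[307.00303657 222.73995064]]
0.0765 [[306.94187056 219.35052674]]
0.09 [[306.86909306 215.31766897]]
0.12 [[306.70348519 206.14075322]]
[0.53440056 0.16222889 0.065     ] [[307.4743861  227.89107094]] [[305.54846057 224.00506172]]
```

View pics/t1.png

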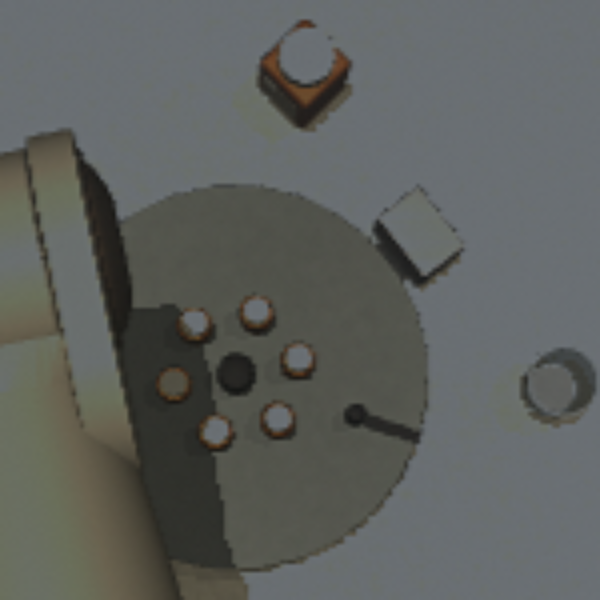

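```bash
python3 - <<'E'
from h import *
im=vision.camera("side"); g=im.max(2); o=bot.get_obs(); print(o["time"],o["ee_pos"],o["q"],o["wrist_force"])
print(g[200:232:1,296:322:2])
cv2.imwrite("pics/s2.png",cv2.resize(im[100:250,200:400,::-1],(800,600)))
E
```

```text
1.85 [0.52209071 0.12335106 0.07652423] [ 1.32939650e+01  2.46167243e+00 -7.23397653e+00  8.01835874e+01
 -1.43232002e-03  9.52298121e+01] [1.05742099 0.41726729 0.2387574 ]
[[  5   9   7   7   8   8   6   8   8 127 159 157 160]
 [  8   8   7   9   7   8   8   6  32 153 158 159 158]
 [  9  13   8   7   7  10  16  21  54 157 158 159 159]
 [ 85   9   7   8   5  15  17  39  60 161 159 159 160]
 [145  90 117   5   6  25  20  40  57 160 161 159 161]
 [157 147 135   8  11  37  21  38  60 159 160 160 160]
 [161 160 135   6   6  42  21  40  61 161 161 162 160]
 [159 161 136   7   7  39  23  39  62 164 163 159 160]
 [161 161 138   5  10  40  20  37  60 161 161 159 159]
 [158 160 143  10  10  36  21  38  58 160 160 160 161]
 [160 161 160  10   6  32  19  39  81 160 160 161 164]
 [158 161 162  50   9  36  21  47 125 159 161 163 163]
 [159 159 163 126   9  33  28  61 153 159 162 161 160]
 [160 160 160 155  83  38  29  73 161 159 164 165 161]
 [160 160 159 160 135  39  77 145 162 161 164 163 163]
 [158 158 160 159 158 120 147 163 163 161 163 164 166]
 [160 162 161 161 161 157 159 160 162 159 159 162 165]
 [160 162 162 163 162 158 159 161 162 161 160 162 163]
 [159 159 164 164 162 159 160 162 160 162 159 160 160]
 [160 158 160 161 159 159 160 159 159 162 161 160 160]
 [159 159 158 159 160 160 162 159 164 162 161 158 159]
 [160 159 162 159 159 164 162 163 163 161 163 160 161]
 [159 158 160 162 160 160 159 159 163 164 162 164 167]
 [159 157 165 164 162 161 158 153 132 121 116 102  93]
 [159 161 158 158 158 130 112  85  73  66  64  55  48]
 [161 159 158 131  97  69  63  50  48  50  50  49  49]
 [156 146  98  70  47  48  52  50  50  49  49  50  49]
 [150  84  55  46  48  49  50  48  48  49  49  48  48]
 [ 84  50  50  49  50  48  51  50  50  50  49  50  50]
 [ 50  47  49  46  48  49  50  50  48  52  49  49  50]
 [ 50  48  50  50  50  49  47  50  49  50  49  49  49]
 [ 50  46  51  51  50  50  48  53  74  68  50  48  48]]
```

View pics/s2.png

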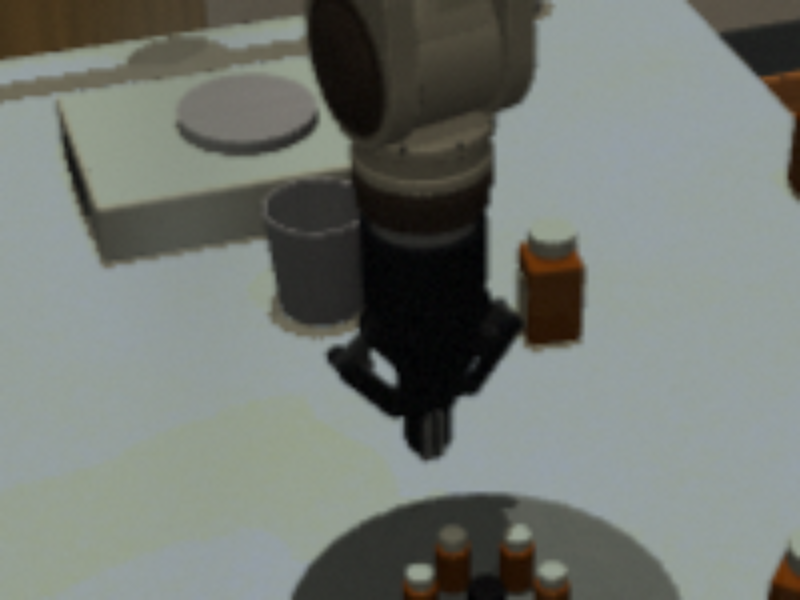

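The visible tip ends at row ~214.5, while the text's tip offset predicts ~223 (column agrees). So the tip is either higher or farther out than stated. I'll step down gently and compare.

```bash
python3 -m crank '0 0.005 -0.003 0 0 0;0 0.010 -0.003 0 0 0;0 0.013 -0.003 0 0 0;0 0.013 -0.003 0 0 0' 
cat >> h.py <<'E'
def tip(name=None):
    im=vision.camera("side"); g=im.max(2); o=bot.get_obs(); u,v=proj("side",o["ee_pos"])[0]
    print("t",round(o["time"],2),"ee",np.round(o["ee_pos"],4),"F",np.round(o["wrist_force"],1),"tcp px",u.round(1),v.round(1))
    if name: cv2.imwrite("pics/"+name,cv2.resize(im[180:330,220:420,::-1],(800,600)))
    return im
E
python3 - <<'E'
from h import *
im=tip(); g=im.max(2); print([ (c,int(np.argmax(g[200:,c]>55)+200)) for c in range(300,316,2)])
K,R,t=P("side")
E
```

```text
time: 2.25
ee_pos: [0.5216, 0.1197, 0.0614]
tcp_rot: [-90.0, 0.1, 8.0]
wrist_force: [0.5, 0.0, -0.3]
opening: 0.0001
t 2.3 ee [0.5218 0.1197 0.0617] F [0.5 0.3 0. ] tcp px 307.4 224.6
[(300, 210), (302, 217), (304, 219), (306, 220), (308, 220), (310, 219), (312, 216), (314, 205)]
```

```bash
for_=1; python3 -m crank '0 0.004 0 0 0 0;0 0.006 0 0 0 0' | grep -E 'pos|force'; python3 -m crank '0 0.003 0 0 0 0;0 0.004 0 0 0 0' | grep -E 'pos|force'; python3 - <<'E'
from h import *
im=tip("s3.png"); g=im.max(2); print([ (c,int(np.argmax(g[200:,c]>46)+200)) for c in range(300,316,2)])
E
```

```text
ee_pos: [0.522, 0.1198, 0.0558]
wrist_force: [-0.5, -0.1, 0.1]
ee_pos: [0.5218, 0.1198, 0.0517]
wrist_force: [0.2, -0.7, 0.0]
t 2.75 ee [0.5218 0.1198 0.0517] F [ 0.9  0.6 -0.2] tcp px 307.4 227.5
[(300, 204), (302, 218), (304, 221), (306, 223), (308, 223), (310, 222), (312, 219), (314, 208)]
```

View pics/s3.png

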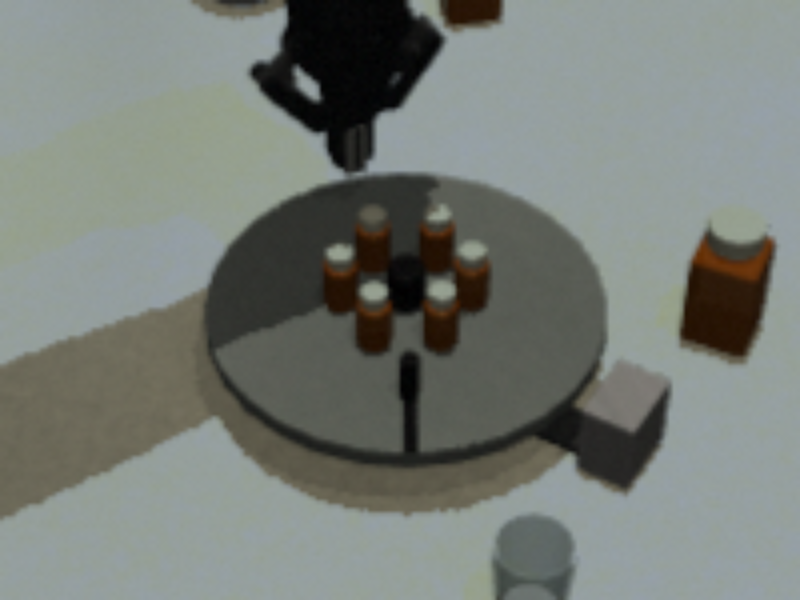

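```bash
python3 -m crank '0 0.003 0 0 0 0;0 0.004 0 0 0 0' | grep -E 'pos|force'; python3 -m crank '0 0.002 0 0 0 0;0 0.002 0 0 0 0' | grep -E 'pos|force';python3 -m crank '0 0.002 0 0 0 0;0 0.002 0 0 0 0' | grep -E 'pos|force'; python3 -m crank '0 0.002 0 0 0 0;0 0.002 0 0 0 0' | grep -E 'pos|force'; python3 - <<'E'
from h import *
im=tip(); g=im.max(2); print([ (c,int(np.argmax(g[200:,c]>40)+200)) for c in range(300,316,2)])
E
```

```text
ee_pos: [0.5219, 0.1198, 0.0479]
wrist_force: [-0.2, 0.5, -0.5]
ee_pos: [0.5218, 0.1198, 0.0458]
wrist_force: [-0.5, -0.3, 0.2]
ee_pos: [0.5219, 0.1198, 0.0439]
wrist_force: [-0.7, -0.2, -0.3]
ee_pos: [0.5219, 0.1198, 0.0419]
wrist_force: [-0.3, -0.4, -0.3]
t 3.6 ee [0.5219 0.1198 0.042 ] F [-0.1  0.2 -0.5] tcp px 307.5 230.3
[(300, 207), (302, 221), (304, 224), (306, 226), (308, 227), (310, 214), (312, 222), (314, 211)]
```

```bash
python3 -m crank '0 0.002 0 0 0 0;0 0.002 0 0 0 0' | grep -E 'pos|force'; python3 -m crank '0 0.002 0 0 0 0;0 0.002 0 0 0 0' | grep -E 'pos|force';python3 -m crank '0 0.002 0 0 0 0;0 0.002 0 0 0 0' | grep -E 'pos|force'; python3 -m crank '0 0.0015 0 0 0 0;0 0.0015 0 0 0 0' | grep -E 'pos|force'
```

```text
ee_pos: [0.5219, 0.1198, 0.0398]
wrist_force: [-0.2, 0.8, 0.7]
ee_pos: [0.5219, 0.1198, 0.0378]
wrist_force: [0.6, 0.2, -1.5]
ee_pos: [0.5218, 0.1198, 0.0358]
wrist_force: [-1.2, -0.3, 0.0]
ee_pos: [0.5219, 0.1198, 0.0344]
wrist_force: [0.1, 0.1, 0.4]
```

```bash
python3 -m crank '0 0.0015 0 0 0 0;0 0.0015 0 0 0 0' | grep -E 'pos|force'; python3 -m crank '0 0.0015 0 0 0 0;0 0.0015 0 0 0 0' | grep -E 'pos|force';python3 -m crank '0 0.0015 0 0 0 0;0 0.0015 0 0 0 0' | grep -E 'pos|force'; python3 - <<'E'
from h import *
im=tip("s4.png")
E
```

```text
ee_pos: [0.5219, 0.1198, 0.0329]
wrist_force: [-0.0, -0.5, 0.2]
ee_pos: [0.5219, 0.1198, 0.0314]
wrist_force: [0.3, 0.0, -0.3]
ee_pos: [0.5219, 0.1198, 0.0299]
wrist_force: [0.6, -0.4, -0.2]
t 5.05 ee [0.5219 0.1198 0.03  ] F [0.6 0.2 0.4] tcp px 307.6 233.6
```

View pics/s4.png

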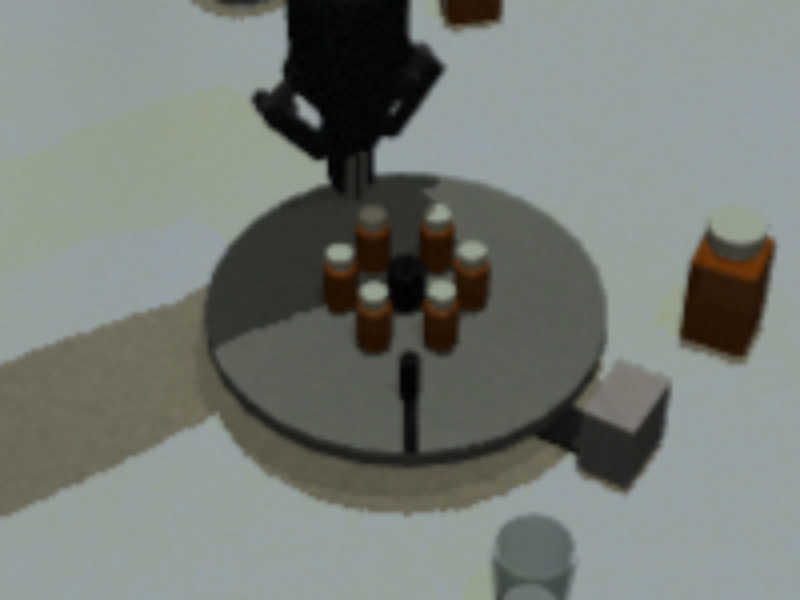

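```bash
python3 -m crank '0 0.0015 0 0 0 0;0 0.0015 0 0 0 0' | grep -E 'pos|force'; python3 -m crank '0 0.0015 0 0 0 0;0 0.0015 0 0 0 0' | grep -E 'pos|force';python3 -m crank '0 0.0015 0 0 0 0;0 0.0015 0 0 0 0' | grep -E 'pos|force'
```

```text
ee_pos: [0.5219, 0.1198, 0.0284]
wrist_force: [-0.5, -0.5, -0.2]
ee_pos: [0.5222, 0.12, 0.0274]
wrist_force: [0.5, -0.4, 3.0]
ee_pos: [0.5228, 0.1203, 0.0266]
wrist_force: [-0.1, 1.2, 7.8]
```

Contact came at TCP z ≈ 0.0277, with about 7 N per mm of further command. So the shut tips stand about 22 mm behind the reported TCP, which differs from the text but agrees with the picture. I'll use that offset and go to the flick start beside the post.

```bash
python3 -m crank '0 -0.045 0 0 0 0;-0.01 -0.0745 -0.02 0 0 0;-0.028 -0.0745 -0.062 0 0 0;-0.046 -0.0745 -0.104 0 0 0;-0.064 -0.0745 -0.146 0 0 0;-0.080 -0.0745 -0.186 0 0 0;-0.080 -0.0745 -0.186 0 0 0;-0.080 -0.0745 -0.186 0 0 0'
python3 - <<'E'
from h import *
go((.4686,-.0754,.038,8))
def score(im):
    g=cv2.GaussianBlur(im.max(2).astype(np.float32),(3,3),0); th=np.radians(np.arange(0,360,1.)); s=[]
    for a in th:
        X=[[.522+r*np.cos(a),.0118+r*np.sin(a),.05] for r in np.linspace(.094,.122,12)]
        p=proj("side",X).astype(np.float32); s.append(cv2.remap(g,p[:,:1],p[:,1:],cv2.INTER_LINEAR).mean())
    return np.array(s)
s=score(vision.camera("side")); print(np.round(s[::5]).astype(int)); print("min near",[(int(i),s[i].round(1)) for i in range(246,260)])
E
```

```text
time: 6.45
ee_pos: [0.4685, -0.0764, 0.1]
tcp_rot: [-90.0, 0.0, 7.9]
wrist_force: [-0.8, -0.2, 0.6]
opening: 0.0002
row [0.0003 0.062  0.0009] [-0.0001 -0.0021 -0.    ]
[ 96  97  97  97  99  99 100 100 100  84  19  18  16   8   7   8   8   7
   8   7   7   9  13  43  49  32  34  61  85  93  92  92  91  91  90  89
  89  88  88  89  88  87  86  67  52  49  49  51  51  51  51  43  23  58
  83  97  96  96  96  96  95  95  95  94  94  95  94  94  95  95  95  96]
min near [(246, np.float32(51.4)), (247, np.float32(51.4)), (248, np.float32(51.4)), (249, np.float32(51.4)), (250, np.float32(51.2)), (251, np.float32(51.0)), (252, np.float32(50.9)), (253, np.float32(50.6)), (254, np.float32(49.3)), (255, np.float32(43.5)), (256, np.float32(31.9)), (257, np.float32(18.3)), (258, np.float32(10.6)), (259, np.float32(12.8))]
```

```bash
cat >> h.py <<'E'
def score(im):
    g=cv2.GaussianBlur(im.max(2).astype(np.float32),(3,3),0); s=[]
    for a in np.radians(np.arange(0,360,1.)):
        p=proj("side",[[.522+r*np.cos(a),.0118+r*np.sin(a),.05] for r in np.linspace(.094,.122,12)]).astype(np.float32)
        s.append(cv2.remap(g,p[:,:1],p[:,1:],cv2.INTER_LINEAR).mean())
    return np.array(s)
E
python3 - <<'E'
from h import *
s=score(cv2.imread("pics/side0.png")); print(s.argmin(),s[246:262].round())
im=vision.camera("side"); cv2.imwrite("pics/s5.png",im[:,:,::-1]); s=score(im); print(s[246:266].round())
t=vision.camera("top"); cv2.imwrite("pics/t5.png",t[:,:,::-1])
v=cv2.resize(im[180:330,220:420,::-1],(800,600)); cv2.imwrite("pics/v5.png",v)
E
```

```text
253 [87. 87. 86. 81. 63. 37. 21. 19. 31. 54. 75. 85. 88. 88. 88. 87.]
[51. 52. 51. 51. 51. 51. 51. 51. 50. 46. 36. 22. 12. 11. 20. 33. 45. 50.
 53. 59.]
```

View pics/v5.png

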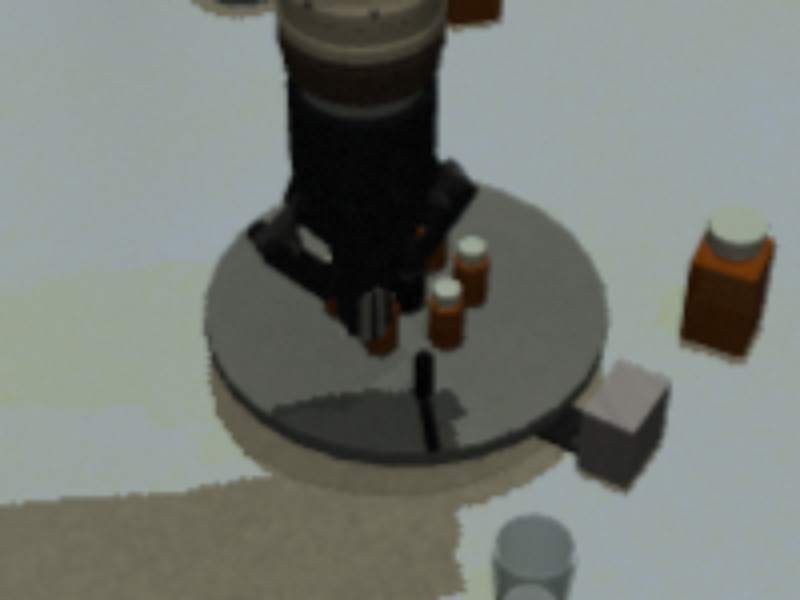

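The wheel crept about 6° after the probe lift, because sideways load on the finger was released; the post is now at -101.5°. For the final lift I'll unload slowly. Next I'll descend beside the post.

```bash
python3 -m crank '0 0.030 0 0 0 0;0 0.055 0 0 0 0;0 0.062 0 0 0 0;0.006 0.062 0 0 0 0;0.013 0.062 0 0 0 0;0.014 0.062 0 0 0 0'
python3 - <<'E'
from h import *
im=tip("v6.png"); s=score(im); print(s[246:268].round())
E
```

```text
time: 7.2
ee_pos: [0.4844, -0.0733, 0.0395]
tcp_rot: [-90.0, -0.1, 8.1]
wrist_force: [0.1, -0.2, -0.9]
opening: -0.0002
t 7.25 ee [ 0.484  -0.0734  0.0393] F [0.9 0.6 0.2] tcp px 317.3 285.5
[49. 49. 50. 50. 50. 51. 51. 51. 51. 51. 51. 50. 48. 41. 28. 15. 10. 15.
 27. 40. 48. 51.]
```

View pics/v6.png

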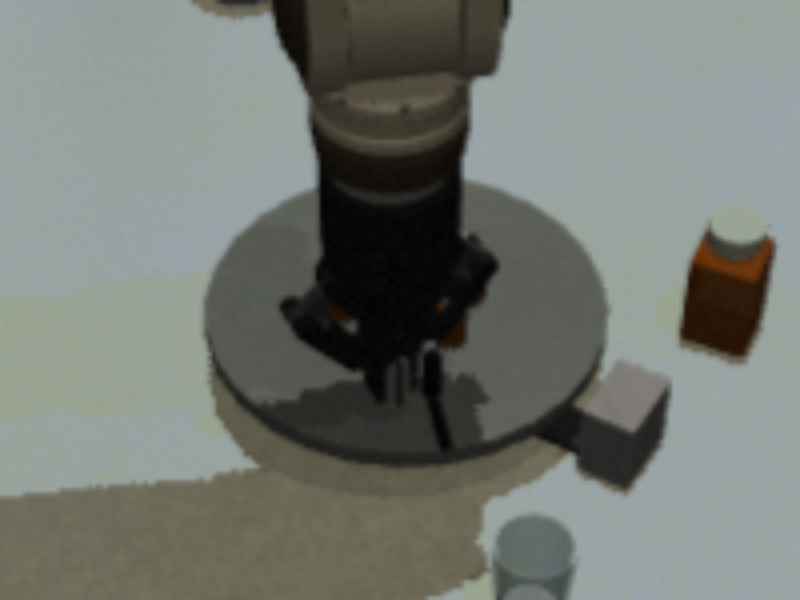

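The post is at -98°, still creeping slightly, and the finger is about 7 mm behind it. Now the flick and lift.

```bash
python3 -m crank '0.008 0 0 0 0 0;0.024 0 0 0 0 0;0.050 0 0.003 0 0 0;0.080 0 0.010 0 0 0;0.078 -0.020 0.008 0 0 0;0.075 -0.060 0.004 0 0 0;0.075 -0.085 0 0 0 0;0.075 -0.085 0 0 0 0'
python3 - <<'E'
from h import *
for i in range(6):
    t=bot.get_obs()["time"]; im=vision.camera("side"); cv2.imwrite(f"pics/f{i}.png",im[:,:,::-1]); s=score(im); b=score(cv2.imread("pics/side0.png")); print(round(t,3),s.argmin(),s.min(), np.argsort(s)[:8])
go((.522,.120,.123,8))
E
```

```text
time: 8.05
ee_pos: [0.5592, -0.0636, 0.1275]
tcp_rot: [-90.1, -0.4, 8.0]
wrist_force: [-0.0, -0.1, 1.1]
opening: -0.0
8.05 35 9.087977 [35 34 36 65 33 37 66 38]
8.1 35 7.898748 [35 36 34 37 33 38 39 40]
8.15 35 8.018657 [35 36 34 37 42 33 41 43]
8.2 35 6.935694 [35 36 37 34 38 39 40 41]
8.25 35 7.0559287 [35 36 34 37 38 39 41 40]
8.3 35 7.344767 [35 36 34 37 38 39 40 41]
row [-0.0085 -0.001   0.1859] [-0.0005  0.0005 -0.0018]
```

```bash
python3 -m crank '-0.003 0 0.040 0 0 0;-0.005 0 0.085 0 0 0;-0.007 0 0.13 0 0 0;-0.0085 0 0.170 0 0 0;-0.0085 0.02 0.186 0 0 0;-0.0085 0.05 0.186 0 0 0;-0.0085 0.075 0.186 0 0 0;-0.0085 0.085 0.186 0 0 0'
cat >> h.py <<'E'
import pickle,os
def watch(n=14,f="bg.pkl"):
    ts=[];S=[]
    for i in range(n): ts.append(bot.get_obs()["time"]); S.append(score(vision.camera("side")))
    S=np.array(S); bg=np.median(S,0) if n>8 else pickle.load(open(f,"rb"))
    if n>8: pickle.dump(bg,open(f,"wb"))
    D=bg-S; out=[]
    for t,d in zip(ts,D):
        i=int(d.argmax()); k=np.arange(i-3,i+4); w=np.clip(d[k%360],0,None); out.append((t,((k*w).sum()/w.sum()+50.7)%360,d.max()))
    return np.array(out)
E
python3 - <<'E'
from h import *
r=watch(14); np.save("w1.npy",r); print(r.round(2)); print(bot.get_obs()["ee_pos"])
E
```

```text
time: 9.15
ee_pos: [0.5206, 0.1198, 0.0349]
tcp_rot: [-90.0, 0.3, 8.1]
wrist_force: [0.6, 0.9, -0.2]
opening: 0.0002
[[  9.15  32.7   62.7 ]
 [  9.2   43.95  63.09]
 [  9.25  55.76  64.39]
 [  9.3   67.49  65.62]
 [  9.35  78.96  67.42]
 [  9.4   90.89  70.8 ]
 [  9.45 102.93  81.05]
 [  9.5  113.85  51.19]
 [  9.55 124.36  45.97]
 [  9.6  132.87  36.86]
 [  9.65 146.49  36.08]
 [  9.7  158.31  34.52]
 [  9.75 169.46  35.25]
 [  9.8  180.49  33.5 ]]
[0.52257366 0.11989364 0.03829556]
```

The wheel spins freely at about 4.0 rad/s, with the finger hovering about 10 mm above the disc. I'll let it slow.

```bash
Z='0 0 0 0 0 0'; 
python3 -m crank '0 0 0 0 0 0;0 0 0 0 0 0;0 0 0 0 0 0;0 0 0 0 0 0;0 0 0 0 0 0;0 0 0 0 0 0;0 0 0 0 0 0;0 0 0 0 0 0' | grep time
python3 -m crank '0 0 0 0 0 0;0 0 0 0 0 0;0 0 0 0 0 0;0 0 0 0 0 0;0 0 0 0 0 0;0 0 0 0 0 0;0 0 0 0 0 0;0 0 0 0 0 0' | grep time
python3 -m crank '0 0 0 0 0 0;0 0 0 0 0 0;0 0 0 0 0 0;0 0 0 0 0 0;0 0 0 0 0 0;0 0 0 0 0 0;0 0 0 0 0 0;0 0 0 0 0 0' | grep time
python3 -m crank '0 0 0 0 0 0;0 0 0 0 0 0;0 0 0 0 0 0;0 0 0 0 0 0;0 0 0 0 0 0;0 0 0 0 0 0;0 0 0 0 0 0;0 0 0 0 0 0' | grep time
python3 -m crank '0 0 0 0 0 0;0 0 0 0 0 0;0 0 0 0 0 0;0 0 0 0 0 0;0 0 0 0 0 0;0 0 0 0 0 0;0 0 0 0 0 0;0 0 0 0 0 0' | grep time
python3 -m crank '0 0 0 0 0 0;0 0 0 0 0 0;0 0 0 0 0 0;0 0 0 0 0 0;0 0 0 0 0 0;0 0 0 0 0 0;0 0 0 0 0 0;0 0 0 0 0 0' | grep time
python3 - <<'E'
from h import *
r=watch(4); print(r.round(2)); print(bot.get_obs()["ee_pos"],bot.get_obs()["time"])
E
```

```text
time: 10.65
time: 11.45
time: 12.25
time: 13.05
time: 13.85
time: 14.65
[[ 14.65 270.81  71.4 ]
 [ 14.7  276.86  73.2 ]
 [ 14.75 282.98  74.04]
 [ 14.8  289.05  73.52]]
[0.52250841 0.11990299 0.03814145] 14.85
```

Now it is at 122 °/s (2.1 rad/s), giving τ ≈ 9.5 s. About 4 s more brings it to roughly 1.2 rad/s.

```bash
python3 -m crank '0 0 0 0 0 0;0 0 0 0 0 0;0 0 0 0 0 0;0 0 0 0 0 0;0 0 0 0 0 0;0 0 0 0 0 0;0 0 0 0 0 0;0 0 0 0 0 0' | grep time
python3 -m crank '0 0 0 0 0 0;0 0 0 0 0 0;0 0 0 0 0 0;0 0 0 0 0 0;0 0 0 0 0 0;0 0 0 0 0 0;0 0 0 0 0 0;0 0 0 0 0 0' | grep time
python3 -m crank '0 0 0 0 0 0;0 0 0 0 0 0;0 0 0 0 0 0;0 0 0 0 0 0;0 0 0 0 0 0;0 0 0 0 0 0;0 0 0 0 0 0;0 0 0 0 0 0' | grep time
python3 -m crank '0 0 0 0 0 0;0 0 0 0 0 0;0 0 0 0 0 0;0 0 0 0 0 0;0 0 0 0 0 0;0 0 0 0 0 0;0 0 0 0 0 0;0 0 0 0 0 0' | grep time
python3 - <<'E'
from h import *
from scipy.integrate import solve_ivp
r=watch(6); print(r.round(2)); t0=bot.get_obs()["time"]; p=np.polyfit(r[:,0]-t0,np.unwrap(r[:,1],period=360),1); print("t",t0,"ang",p[1]%360,"w",p[0])
for t in np.arange(0,7,.4):
    k=p[0]+27.2; print(round(t0+t,2),round((p[1]+k*9.5*(1-np.exp(-t/9.5))-27.2*t)%360,1),round(k*np.exp(-t/9.5)-27.2,1))
E
```

```text
time: 15.65
time: 16.45
time: 17.25
time: 18.05
[[ 18.05 249.41  64.86]
 [ 18.1  253.47  67.68]
 [ 18.15 256.99  67.11]
 [ 18.2  260.92  67.72]
 [ 18.25 264.84  70.43]
 [ 18.3  268.68  70.43]]
t 18.35 ang 272.4904773723434 w 76.7983962664357
18.35 272.5 76.8
18.75 302.3 72.5
19.15 330.5 68.4
19.55 357.1 64.5
19.95 22.1 60.7
20.35 45.7 57.1
20.75 67.8 53.6
21.15 88.5 50.3
21.55 108.0 47.1
21.95 126.2 44.0
22.35 143.2 41.1
22.75 159.1 38.2
23.15 173.8 35.5
23.55 187.5 33.0
23.95 200.2 30.5
24.35 211.9 28.1
24.75 222.7 25.8
25.15 232.6 23.6
```

The index crossing is predicted at about 19.6 s at ~64 °/s. I'll drop the hover to about 3 mm and recheck the phase.

```bash
python3 -m crank '0 0.003 0 0 0 0;0 0.006 0 0 0 0;0 0.007 0 0 0 0;0 0.007 0 0 0 0;0 0.007 0 0 0 0;0 0.007 0 0 0 0;0 0.007 0 0 0 0;0 0.007 0 0 0 0'
python3 - <<'E'
from h import *
r=watch(2); print(r.round(2)); o=bot.get_obs(); print(o["time"],o["ee_pos"],o["wrist_force"])
E
```

```text
time: 19.15
ee_pos: [0.5225, 0.1199, 0.0312]
tcp_rot: [-90.0, -0.0, 8.0]
wrist_force: [0.1, -0.3, 0.6]
opening: 0.0002
[[ 19.15 329.85  72.84]
 [ 19.2  333.41  71.62]]
19.25 [0.52252037 0.11990264 0.03117165] [-0.28684666 -0.31009399 -0.62287143]
```

```bash
python3 -m crank '0 0 0 0 0 0;0 0 0 0 0 0;0 0.0055 0 0 0 0;0 0.0055 0 0 0 0;0 0.0055 0 0 0 0;0 0.0055 0 0 0 0;0 0.0055 0 0 0 0;0 0.0055 0 0 0 0'
python3 - <<'E'
from h import *
r=watch(3); print(r.round(2)); o=bot.get_obs(); print(o["time"],o["ee_pos"],o["wrist_force"])
E
```

```text
time: 20.05
ee_pos: [0.5234, 0.1201, 0.0266]
tcp_rot: [-90.0, -0.1, 8.0]
wrist_force: [0.7, -0.8, 8.1]
opening: -0.0001
[[ 20.05 354.85  67.16]
 [ 20.1  354.85  67.16]
 [ 20.15 354.85  67.3 ]]
20.2 [0.52335737 0.12012928 0.02658364] [0.07982952 0.77545441 7.40865239]
```

It stopped at -5°, inside the block's width (±10.6°). I'll hold briefly, then unload slowly.

```bash
python3 -m crank '0 0 0 0 0 0;0 0 0 0 0 0;0 0 0 0 0 0;0 -0.0003 0 0 0 0;0 -0.0006 0 0 0 0;0 -0.0009 0 0 0 0;0 -0.0012 0 0 0 0;0 -0.0015 0 0 0 0' | grep -E 'time|pos|force'
python3 -m crank '0 -0.0002 0 0 0 0;0 -0.0004 0 0 0 0;0 -0.0006 0 0 0 0;0 -0.0008 0 0 0 0;0 -0.0010 0 0 0 0;0 -0.0013 0 0 0 0;0 -0.0017 0 0 0 0;0 -0.002 0 0 0 0' | grep -E 'time|pos|force'
python3 -m crank '0 -0.001 0 0 0 0;0 -0.002 0 0 0 0;0 -0.004 0 0 0 0;0 -0.004 0 0 0 0' | grep -E 'time|pos|force'
python3 - <<'E'
from h import *
r=watch(4); print(r.round(2))
E
```

```text
time: 21.0
ee_pos: [0.5227, 0.1199, 0.0272]
wrist_force: [-0.1, -0.7, 3.6]
time: 21.8
ee_pos: [0.5224, 0.12, 0.029]
wrist_force: [-0.9, -0.1, -0.7]
time: 22.2
ee_pos: [0.5227, 0.1199, 0.0335]
wrist_force: [-0.3, 0.5, 0.8]
[[ 22.2  355.6   68.84]
 [ 22.25 355.61  68.76]
 [ 22.3  355.6   68.74]
 [ 22.35 355.61  68.96]]
```

The wheel is still at -4.4°. Next I'll lift well clear and verify.

```bash
python3 -m crank '0 -0.01 0 0 0 0;0 -0.04 0 0 0 0;0 -0.08 0 0 0 0;0 -0.12 0 0 0 0;0 -0.13 0 0 0 0;0 -0.13 0 0 0 0;0 -0.13 0 0 0 0;0 -0.13 0 0 0 0' | grep -E 'time|pos|force'
python3 - <<'E'
from h import *
im=vision.camera("side"); s=score(im); i=300+s[300:320].argmin(); print("angle",i+50.7-360, s[i-4:i+5].round())
b=cv2.imread("pics/top0.png")[:,:,::-1]; t=vision.camera("top")
print("top diff outside wheel/arm (dye_near, beaker, block):",[int(np.abs(t[y:y+40,x:x+50].astype(int)-b[y:y+40,x:x+50]).max()) for x,y in((335,135),(400,215),(445,145),(475,300),(500,230))])
s0=cv2.imread("pics/side0.png")[:,:,::-1]; print("side cup/dye:",[int(np.abs(im[y:y+30,x:x+30].astype(int)-s0[y:y+30,x:x+30]).max()) for x,y in((265,150),(325,155),(388,235),(340,310))])
cv2.imwrite("pics/end.png",cv2.resize(im[140:380,180:500,::-1],(800,600)))
E
```

```text
time: 23.2
ee_pos: [0.5218, 0.1197, 0.1615]
wrist_force: [0.2, 0.0, 0.2]
angle -4.300000000000011 [78. 62. 43. 28. 24. 33. 49. 67. 81.]
top diff outside wheel/arm (dye_near, beaker, block): [5, 5, 5, 5, 5]
side cup/dye: [149, 147, 10, 9]
```

View pics/end.png

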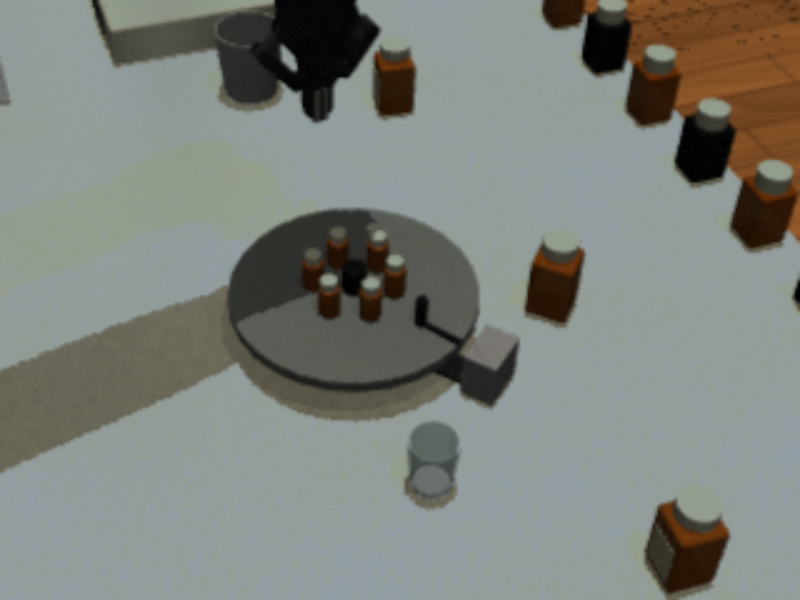

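The post (crop 421,310) and the groove (ending near 460,343) point at the block, and the finger is clear. The bystanders are unmoved; the cup and dye differences in the side view come from the gripper standing in front of them.

```bash
python3 -c "
from workcell import bot
bot.job_done()"
```

```text
the job is handed in; nothing more can be done
```

The job is done and handed in at about 23 s. I flicked the wheel by its post to about 4.0 rad/s and let it turn freely past the block several times. As the post came round again at about 1.1 rad/s, I braked it with an 8 N fingertip press, held for about 1 s, unloaded slowly and lifted clear.

- **Final position:** the last side view shows the post and groove stopped at about -4.3° from the index, against a limit of about ±10.6°. The wheel was not moving before or after the lift.
- **Bystanders:** the checked areas of the top view (dye_near, beaker_near, two row bottles and the pipette) match the first image. I could not compare the steel cup and one row bottle by pixel, because the gripper and arm were in front of them. They stand in the same places in the final picture.
- **Tip offset:** the shut fingertips touched the disc about 22 mm behind the reported TCP, not 11 mm ahead as the text says. I found this by probing and used the measured value.
- **Before the flick:** that probe left the wheel creeping about 9° by the time of the flick. The slow unload after braking avoided a repeat.

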